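Put the calibration kit away in its nests

TASK

The pressure tester's calibration kit lies about the bench. Set each of the three slotted weights upright and flat in the round nest of its own size (largest in the largest, smallest in the smallest), and lay the folding hex key set flat in the oblong tray, lined up with it; leave the tape roll and the pipe adapter where they are.

Things in the scene. Friction and masses are not known exactly. Their poses are not given: they have to be found in the camera images.
- weight_large: the large loose weight: plain slotted stainless cylinder standing upright, 61 mm diameter, 26 mm high, with a narrow radial slot from the rim to the centre; origin at the centre of its underside, z up. Grip its sides from above, at any yaw, on its upper half (it is solid for gripping; the slot does not matter).
- weight_medium: the medium loose weight: plain slotted stainless cylinder standing upright, 47 mm diameter, 24 mm high, with a narrow radial slot from the rim to the centre; origin at the centre of its underside, z up. Grip its sides from above, at any yaw, on its upper half (it is solid for gripping; the slot does not matter).
- weight_small: the small loose weight: plain slotted stainless cylinder standing upright, 28 mm diameter, 28 mm high, with a narrow radial slot from the rim to the centre; origin at the centre of its underside, z up. Grip its sides from above, at any yaw, on its upper half (it is solid for gripping; the slot does not matter).
- nest_large: the large nest: round shallow aluminium cup fixed to the bench, outside diameter 87 mm, inside diameter 79 mm, rim 7 mm high, flat floor 3 mm above the bench with a dark disc of the large weight's size (61 mm) as its outline; origin at the centre of its underside (bench level).
- nest_medium: the medium nest: round shallow aluminium cup fixed to the bench, outside diameter 73 mm, inside diameter 65 mm, rim 7 mm high, flat floor 3 mm above the bench with a dark disc of the medium weight's size (47 mm) as its outline; origin at the centre of its underside (bench level).
- nest_small: the small nest: round shallow aluminium cup fixed to the bench, outside diameter 54 mm, inside diameter 46 mm, rim 7 mm high, flat floor 3 mm above the bench with a dark disc of the small weight's size (28 mm) as its outline; origin at the centre of its underside (bench level).
- key_set: folding hex key set, a closed red bar with dark keys inside lying flat, 30 mm wide (x) by 92 mm long (y) by 20 mm high; origin at the centre of its underside, long axis along its y. Grip it from above across its width (28 mm wide between the pads), at its middle; its solid body is the lowest 15 mm, so keep the fingertips within about 8 mm of its underside.
- key_tray: oblong shallow aluminium tray fixed to the bench, outside 58 mm (x) by 120 mm (y), inside 50 by 112 mm, walls 7 mm high, flat floor 3 mm above the bench with a dark oblong of the key set's size as its outline; origin at the centre of its underside (bench level), long axis along its y.
- tape_roll: bystander: loose roll of white thread tape on a blue spool lying flat, 52 mm diameter, 14 mm high; origin at the centre of its underside. To be left alone.
- adapter: bystander: loose grey metal threaded pipe adapter standing on its hexagon, 27 by 31 mm, 29 mm high; origin at the centre of its underside. To be left alone. (It stands just below the front knob of the fixed tester; the knobs and fittings along the front of the tester stand up to 170 mm above the bench and higher ones behind, so carry things across well above them or in front of them.)
Mind the look-alikes: they are no part of the job. What is shaped like the weight_medium but brown is not meant.

How it is judged:
By the outcome, as a careful person would: the job done as asked, in the order asked, and still so for the second after the job is handed in, with the robot touching nothing.
It also fails if it takes over 128 s, if anything falls off the work surface, if the arm or the gripper's body presses on something with over 40 N, if the wrist force passes 120 N, or if a joint passes its speed limit or range.

ROBOT

A 6-joint arm with a two-finger parallel gripper is mounted at the origin on a cart in front of the work surface, level with it; the furniture and walls round the work are solid. World frame = base frame: x ahead of the robot, y to its left, z up, the work surface at z = 0. Lengths are in m, angles in rad, forces in N, time in s.
With the tool pointing down it reaches from about 0.3 to 0.875 m from the base axis. Payload 4.2 kg.
Tool frame: the origin (TCP) lies at the centre of the arm's flange, where the gripper is bolted on; the fingertips stand 173 mm ahead of it and the grasp point (between the pads) lies 155 mm ahead of it; x points along the fingers, z is the direction in which the jaws open and shut, and the axes are right-handed (so a half turn about x gives the same grasp; the last joint's range is limited). The gripper opens to 85 mm and grips with 20 to 120 N. Pads are 22 mm wide; open, the fingers measure 114 mm over their backs; the gripper's body (76 mm by 85 mm) begins 54 mm behind the grasp point. The pads swing forward as they close: fully open they stand 13 mm farther back than shut.
Start: joints at [-1.369, 0.32, 1.565, -0, 1.257, -0.02], TCP at [0.126, -0.561, 0.405] pointing down, gripper open.
Joint ranges: [-3.11, 3.11], [-0.84, 2.01], [0.21, 2.61], [-1.34, 4.49], [0.05, 2.63], [-2.56, 2.56]. Speed limits (rad/s): [2.57, 2.57, 3.14, 3.14, 3.14, 3.14].

INTERFACE

Orientations are given as a 3x3 rotation matrix whose columns are the frame's x, y, z axes.
In Python, from bench import arm, optics gives the robot as it stands. Calls block until the motion is done:
- arm.move_to(position, orientation): joint-space move of the TCP to a pose.
- arm.move_linear(position, rate=0.15, attitude=None, threshold=None): straight line of the TCP; attitude=None keeps the orientation; rate is the mean speed in m/s. With threshold (N) it stops when the force on the tool has changed by that much, and returns True; else False.
- arm.movej(angles): joint-space move.
- arm.set_gripper(opening): opening from 0.0 (shut) to 1.0 (fully open); the grip force is fixed at half the most; returns when the fingers have stopped.
- arm.wait(seconds).
- arm.inverse_kinematics(position, orientation): joint angles nearest the present ones, or None.
- arm.observe(): the state.
- optics.snapshot(name): name is "side" or "top"; returns the picture (420x560x3 uint8, red, green, blue); there is no depth.
- optics.camera_model(name): a dict with "fx", "fy", "cx", "cy" (pixels), "D" ([k1, k2, p1, p2, k3] as OpenCV has them; the pictures are not rectified), "T" (4x4, takes a point from camera to world coordinates). Camera axes: x right, y down, z forward; pixel columns grow to the right and rows downward; lengths in m; the calibration is good to about 2 mm. A picture is of the moment at which its call begins. camera_model takes no time and is no camera call.
A pose or a line that the arm cannot do raises arm.MotionError and nothing moves.
- arm.job_done(): hands the job in, once; it reports no verdict.
The state is a dict: "clock": time; "joints": joint angles; "qd": joint speeds; "joint_efforts": joint torques, N m; "eef_pos": TCP position; "tool_rot": TCP orientation; "contact_force": force on the tool from outside, world axes, zero at the start; "ft_torque": the same for the moment, N m; "finger_gap": opening from 0.0 (shut) to 1.0 (fully open).
Only numpy, scipy, OpenCV 4.12 (cv2) and the standard library are available. Lean on these libraries where they do the work, as an engineer would, in place of code of your own. Each camera call takes 0.05 s, during which the arm holds its last target. There are 200 camera calls.

## Working session

There is one attempt and no reset: what is moved stays moved. The work goes in short steps, each a Python script; the robot and the scene stay as the last script left them, time stands still between calls to the robot, and variables do not carry over. Pictures are saved under pics/ and viewed, about 12 in all and at most 16, crops included, and the job is handed in when it is done.

```bash
mkdir -p pics; ls; python3 - <<'E'
from bench import arm, optics
import cv2, numpy as np
np.set_printoptions(precision=4,suppress=True)
for n in("side","top"):
    im=optics.snapshot(n); cv2.imwrite(f"pics/{n}0.png",im[:,:,::-1])
    m=optics.camera_model(n); print(n,{k:m[k] for k in m if k!='T'}); print(np.array(m['T']))
s=arm.observe(); print(s)
E
```

```text
pics
side {'fx': 475.74466956607716, 'fy': 475.74466956607716, 'cx': 283.4736542846051, 'cy': 207.14078290401264, 'D': array([0.0063, 0.    , 0.    , 0.    , 0.    ])}
[[ 0.9686 -0.1511  0.1973  0.3552]
 [-0.248  -0.6382  0.7289 -0.9575]
 [ 0.0158 -0.7549 -0.6556  0.8692]
 [ 0.      0.      0.      1.    ]]
top {'fx': 387.5035952358176, 'fy': 387.5035952358176, 'cx': 282.7130806468798, 'cy': 204.9332569102605, 'D': array([-0.0065,  0.    ,  0.    ,  0.    ,  0.    ])}
[[-0.0148 -0.994   0.1082  0.4649]
 [-0.9996  0.0171  0.0205 -0.0607]
 [-0.0223 -0.1078 -0.9939  1.2373]
 [ 0.      0.      0.      1.    ]]
{'clock': 0.1, 'joints': array([-1.369 ,  0.3202,  1.5656,  0.    ,  1.2574, -0.02  ]), 'qd': array([-0.0002, -0.0045, -0.0026, -0.0001, -0.0011,  0.0009]), 'joint_efforts': array([  0.0007, -41.6406, -23.4705,  -0.    ,   0.0049,  -0.    ]), 'eef_pos': array([ 0.1265, -0.5608,  0.4039]), 'tool_rot': array([[-0.0003,  0.9755,  0.22  ],
       [ 0.0016,  0.22  , -0.9755],
       [-1.    ,  0.    , -0.0016]]), 'contact_force': array([0.3942, 0.2332, 0.8354]), 'ft_torque': array([0.0337, 0.0102, 0.0534]), 'finger_gap': 0.9986124724029284}
```

View pics/top0.png

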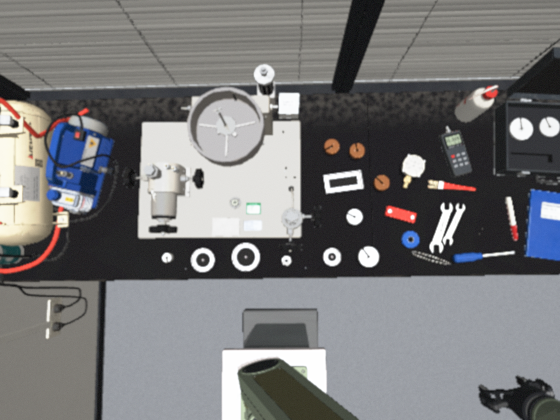

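View pics/side0.png

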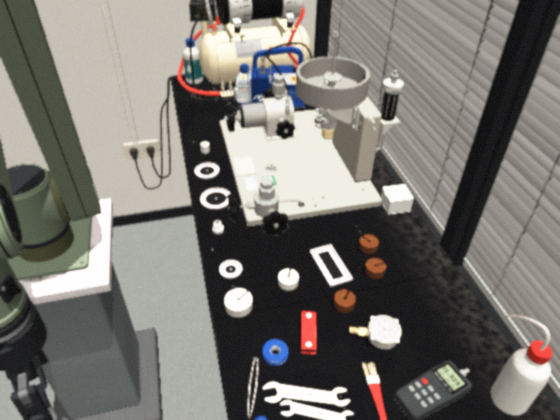

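Top view: nests at (203,260), (246,257) and (332,257), weights probably at (167,258) small, (354,217) medium and (369,257) large. Adapter at (287,260), key set (401,214), tray (343,182), tape (410,240). The brown discs at (332,146), (357,150), (382,183) are look-alikes, so not meant. The side view agrees. I'll confirm with enlarged crops and measure.

```bash
cat > h.py <<'E'
import cv2, numpy as np
from bench import arm, optics
np.set_printoptions(precision=4,suppress=True)
def cam(n):
    m=optics.camera_model(n); return np.array([[m['fx'],0,m['cx']],[0,m['fy'],m['cy']],[0,0,1.]]),np.array(m['D'],float),np.array(m['T'])
def ray(n,uv):
    K,D,T=cam(n); p=cv2.undistortPoints(np.array(uv,float).reshape(-1,1,2),K,D).reshape(-1,2)
    return T[:3,3],np.c_[p,np.ones(len(p))]@T[:3,:3].T
def onplane(n,uv,z):
    o,d=ray(n,uv); return o+d*((z-o[2])/d[:,2])[:,None]
def tri(ua,ub):
    o1,d1=ray('top',ua); o2,d2=ray('side',ub); d1,d2=d1[0],d2[0]
    s=np.linalg.lstsq(np.c_[d1,-d2],o2-o1,rcond=None)[0]
    a,b=o1+s[0]*d1,o2+s[1]*d2; return (a+b)/2,np.linalg.norm(a-b)*1e3
def pix(n,P):
    K,D,T=cam(n); W=np.linalg.inv(T); return cv2.projectPoints(np.array(P,float).reshape(-1,1,3),cv2.Rodrigues(W[:3,:3])[0],W[:3,3],K,D)[0].reshape(-1,2)
E
python3 - <<'E'
from h import *
t=cv2.imread('pics/top0.png'); s=cv2.imread('pics/side0.png')
a=cv2.resize(t[140:275,155:425],None,fx=2.9,fy=2.9,interpolation=cv2.INTER_CUBIC); cv2.imwrite('pics/ct.png',a)
b=cv2.resize(s[135:365,190:390],None,fx=2.6,fy=2.6,interpolation=cv2.INTER_CUBIC);cv2.imwrite('pics/cs.png',b)
def blobs(im,lo,hi,box,k=3):
    hsv=cv2.cvtColor(im,cv2.COLOR_BGR2HSV); m=cv2.inRange(hsv,lo,hi)
    x0,y0,x1,y1=box; z=np.zeros_like(m); z[y0:y1,x0:x1]=m[y0:y1,x0:x1]
    for c in cv2.findContours(z,cv2.RETR_EXTERNAL,cv2.CHAIN_APPROX_NONE)[0]:
        if cv2.contourArea(c)>25: 
            (u,v),(w,h),an=cv2.minAreaRect(c); print(' ctr %.1f %.1f wh %.1f %.1f ang %.1f A %.0f bb %s'%(u,v,w,h,an,cv2.contourArea(c),cv2.boundingRect(c)))
W=((0,0,110),(180,70,255));
print('top');blobs(t,*W,(155,160,425,275))
print('side');blobs(s,*W,(190,135,390,330))
R=((0,150,150),(6,255,255))
print('red');blobs(t,*R,(380,200,425,230));blobs(s,*R,(295,305,325,360))
E
```

```text
top
 ctr 286.0 260.0 wh 10.0 10.0 ang 90.0 A 78 bb (281, 255, 11, 11)
 ctr 166.8 257.3 wh 9.9 10.6 ang 45.0 A 82 bb (161, 252, 12, 11)
 ctr 331.5 256.5 wh 19.0 17.0 ang 90.0 A 258 bb (323, 247, 18, 20)
 ctr 202.3 259.8 wh 24.0 24.7 ang 45.0 A 456 bb (190, 247, 25, 26)
 ctr 368.5 256.5 wh 21.0 21.0 ang 90.0 A 342 bb (358, 246, 22, 22)
 ctr 245.0 256.5 wh 29.0 28.0 ang 90.0 A 642 bb (231, 242, 29, 30)
 ctr 354.0 216.0 wh 16.0 16.0 ang 90.0 A 204 bb (346, 208, 17, 17)
 ctr 342.9 181.3 wh 20.1 39.4 ang 82.2 A 732 bb (323, 169, 41, 25)
 ctr 413.0 173.5 wh 27.0 22.0 ang 90.0 A 336 bb (402, 160, 23, 28)
 ctr 233.0 200.0 wh 80.0 156.0 ang 90.0 A 10804 bb (155, 160, 157, 81)
side
 ctr 369.5 321.5 wh 15.0 39.0 ang 90.0 A 300 bb (350, 314, 40, 16)
 ctr 238.0 301.5 wh 29.0 28.0 ang 90.0 A 666 bb (224, 287, 29, 30)
 ctr 288.0 279.0 wh 22.0 22.0 ang 90.0 A 374 bb (277, 268, 23, 23)
 ctr 230.5 268.5 wh 19.0 23.0 ang 90.0 A 352 bb (219, 259, 24, 20)
 ctr 330.9 264.3 wh 47.5 24.7 ang 59.4 A 986 bb (310, 244, 43, 43)
 ctr 217.5 226.5 wh 13.0 11.0 ang 90.0 A 121 bb (212, 220, 12, 14)
 ctr 201.0 272.0 wh 114.0 22.0 ang 90.0 A 1379 bb (190, 215, 23, 115)
 ctr 215.0 198.0 wh 22.0 30.0 ang 90.0 A 520 bb (200, 187, 31, 23)
 ctr 206.5 170.0 wh 16.0 25.0 ang 90.0 A 328 bb (194, 162, 26, 17)
 ctr 204.5 147.0 wh 12.0 9.0 ang 90.0 A 92 bb (200, 141, 10, 13)
 ctr 306.0 180.0 wh 90.0 166.0 ang 90.0 A 10876 bb (223, 135, 167, 91)
red
 ctr 400.4 213.8 wh 30.9 10.6 ang 15.3 A 289 bb (385, 206, 32, 17)
 ctr 308.5 330.0 wh 38.0 15.0 ang 90.0 A 554 bb (301, 311, 16, 39)
```

View pics/ct.png

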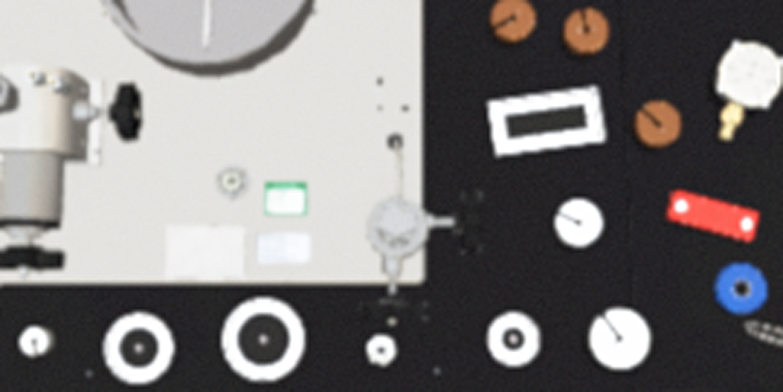

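View pics/cs.png

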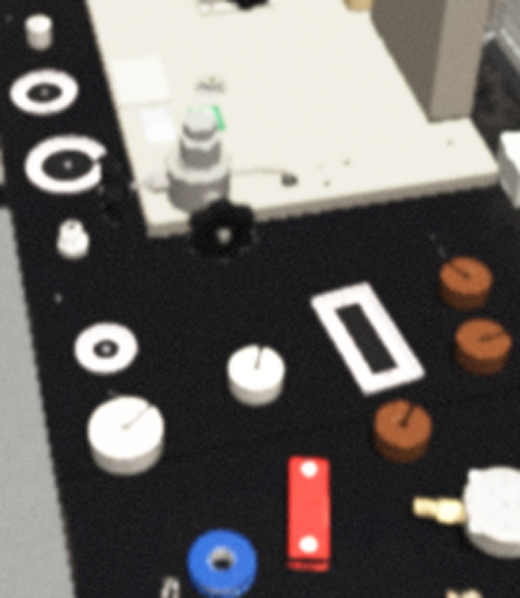

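The crops confirm it. The three steel slotted discs are large at top (369,257), medium (354,217) and small (167,258), and the stepped part below the knob at (287,260) is the adapter. The brown discs are decoys. A convex symmetric body's silhouette centroid is roughly the projection of its body centre, so I'll triangulate those and expect z ≈ h/2.

```bash
cat >> h.py <<'E'
SEED=dict(weight_large=((369,257),(238,302)),weight_medium=((354,217),(288,279)),weight_small=((167,257),(205,147)),
 nest_large=((245,257),(215,198)),nest_medium=((202,260),(207,170)),nest_small=((332,257),(231,268)),
 key_set=((400,214),(309,331)),key_tray=((343,181),(331,264)))
def contour(im,seed,red=False):
    hsv=cv2.cvtColor(im,cv2.COLOR_RGB2HSV)
    m=(cv2.inRange(hsv,(0,0,75),(180,255,255)))
    n=min(cv2.findContours(m,cv2.RETR_EXTERNAL,cv2.CHAIN_APPROX_NONE)[0],key=lambda c:-1e9 if False else (1e9 if cv2.contourArea(c)<30 else abs(cv2.pointPolygonTest(c,seed,True)) if cv2.pointPolygonTest(c,seed,False)<0 else -1))
    M=cv2.moments(n); return n,(M['m10']/M['m00'],M['m01']/M['m00'])
def locate(T,S,names):
    for k in names:
        a,ua=contour(T,SEED[k][0]); b,ub=contour(S,SEED[k][1])
        p,e=tri(ua,ub); print('%-13s'%k,p,'miss %.1f mm'%e,'px',np.array(ua+ub).round(1),'size',cv2.boundingRect(a)[2:],cv2.boundingRect(b)[2:])
        if k.startswith('key'):
            for n,c,z in(('top',a,.007),('side',b,.007)):
                w=onplane(n,c.reshape(-1,2),.007)[:,:2]; (x,y),(l1,l2),an=cv2.minAreaRect((w*1000).astype(np.float32))
                print('   rect',n,x,y,l1,l2,an)
        else:
            w=onplane('top',a.reshape(-1,2),.015); print('   dia',np.ptp(w[:,0]),np.ptp(w[:,1]))
E
python3 - <<'E'
from h import *
T=cv2.imread('pics/top0.png')[:,:,::-1].copy(); S=cv2.imread('pics/side0.png')[:,:,::-1].copy()
locate(T,S,SEED)
for k,a,b in(('adapter',(286,260),(217.5,227)),): print(k,tri(a,b))
print('knob',tri((155+392/2.9,140+308/2.9),(190+113/2.6,135+190/2.6)), tri((155+470/2.9,140+222/2.9),(190+222/2.6,135+230/2.6)))
E
```

```text
weight_large  [ 0.433  -0.2991  0.0195] miss 1.5 mm px [368.4 256.4 238.  301.9] size (22, 22) (31, 31)
   dia 0.06520516278985894 0.06596370253132705
weight_medium [ 0.5581 -0.2597  0.0185] miss 1.0 mm px [354.2 216.3 288.  278.6] size (18, 18) (23, 24)
   dia 0.05395000489551249 0.05369054699096887
weight_small  [0.4393 0.3316 0.0177] miss 0.3 mm px [166.8 257.  204.5 146.6] size (13, 11) (11, 15)
   dia 0.03147611821224372 0.038219473327239406
nest_large    [0.4364 0.0852 0.0065] miss 0.6 mm px [245.4 256.6 214.7 197.8] size (30, 30) (32, 24)
   dia 0.0905437276294222 0.09122573463813927
nest_medium   [0.43   0.2214 0.0068] miss 1.3 mm px [202.4 259.6 206.5 169.9] size (26, 26) (27, 19)
   dia 0.07801678869426487 0.07905525526735757
nest_small    [ 0.4338 -0.187   0.0071] miss 1.4 mm px [331.8 256.6 230.2 268.5] size (20, 20) (26, 20)
   dia 0.059009612190218996 0.05942224387174616
key_set       [ 0.564  -0.406   0.0113] miss 0.5 mm px [400.3 213.8 308.2 332.2] size (33, 19) (18, 45)
   rect top 564.1474609375 -406.7259521484375 102.4629898071289 39.03215789794922 73.49019622802734
   rect side 566.5809936523438 -400.853271484375 110.3128890991211 35.858299255371094 74.13224029541016
key_tray      [ 0.6731 -0.2306  0.0051] miss 2.3 mm px [343.2 181.3 330.7 264.7] size (42, 26) (45, 44)
   rect top 671.7452392578125 -230.0068359375 67.09678649902344 128.24075317382812 6.820495128631592
   rect side 673.4705810546875 -228.92776489257812 66.4414291381836 132.5417022705078 6.70389461517334
adapter (array([ 0.4251, -0.0431,  0.0136]), np.float64(0.9436049073552678))
knob (array([ 0.468 , -0.0572,  0.0824]), np.float64(1.694908344371486)) (array([ 0.5556, -0.1389,  0.0846]), np.float64(3.5406260890908094))
```

Positions, heights (about h/2) and diameters are consistent, and both views agree on the tray yaw (+6.8°) and key yaw (−16.4°). Next I check IK, then place the large weight with the jaws along y, which keeps clear of the tester.

```bash
cat >> h.py <<'E'
POS=dict(weight_large=(.433,-.2991),weight_medium=(.5581,-.2597),weight_small=(.4393,.3316),nest_large=(.4364,.0852),
 nest_medium=(.43,.2214),nest_small=(.4338,-.187),key_set=(.564,-.406),key_tray=(.673,-.2303))
def R(a):  # tool down, jaws along world angle a
    z=np.array([np.cos(a),np.sin(a),0]); x=np.array([0,0,-1.]); return np.c_[x,np.cross(z,x),z]
HI=.40
def st(msg):
    s=arm.observe(); print(msg,'t %.1f'%s['clock'],s['eef_pos'],'gap %.3f'%s['finger_gap'],'F',s['contact_force'])
    return s
def pick(xy,tip,Rm,open_=1.0):
    arm.set_gripper(open_); arm.move_to([*xy,HI-.1],Rm)
    hit=arm.move_linear([*xy,.173+tip],rate=.15,threshold=20); st('down hit=%s'%hit)
    if hit: raise SystemExit('unexpected contact')
    arm.set_gripper(0.); st('gripped')
    arm.move_linear([*xy,HI],rate=.2); return st('lifted')
def place(xy,tip,attitude=None,via=None):
    for v in (via or []): arm.move_linear([*v,HI],rate=.3)
    arm.move_linear([*xy,HI],rate=.3,attitude=attitude); st('over')
    arm.move_linear([*xy,.173+tip+.018],rate=.2)
    hit=arm.move_linear([*xy,.173+tip-.002+.003],rate=.03,threshold=8); st('set hit=%s'%hit)
    arm.set_gripper(1.0); arm.move_linear([*xy,HI-.1],rate=.2); st('clear')
E
python3 - <<'E'
from h import *
A=-np.pi/2
for k,p in POS.items():
    if k.startswith('key'): continue
    for z in(.18,.40): print(k,z,arm.inverse_kinematics([*p,z],R(A)))
for z in(.18,.4): print('key',arm.inverse_kinematics([*POS['key_set'],z],R(np.radians(-16.3))),arm.inverse_kinematics([*POS['key_tray'],z],R(np.radians(6.8))))
print('plate edge',onplane('top',[(200,238),(260,238)],.03))
pick(POS['weight_large'],.009,R(A))
cv2.imwrite('pics/t1.png',optics.snapshot('top')[:,:,::-1])
E
```

```text
weight_large 0.18 [-0.6264  0.4917  1.9577 -0.      0.6922  0.9444]
weight_large 0.4 [-0.6264  0.2462  1.6816 -0.      1.2138  0.9444]
weight_medium 0.18 [-0.4542  0.5936  1.7387 -0.      0.8093  1.1166]
weight_medium 0.4 [-0.4542  0.3866  1.4746 -0.      1.2804  1.1166]
weight_small 0.18 [ 0.6257  0.5186  1.9002 -0.      0.7228  2.1965]
weight_small 0.4 [ 0.6257  0.284   1.6285 -0.      1.2291  2.1965]
nest_large 0.18 [ 0.1669  0.4031  2.1449 -0.      0.5936  1.7377]
nest_large 0.4 [ 0.1669  0.1169  1.8474 -0.      1.1773  1.7377]
nest_medium 0.18 [ 0.4517  0.445   2.0567 -0.      0.6398  2.0225]
nest_medium 0.4 [ 0.4517  0.1791  1.7707 -0.      1.1917  2.0225]
nest_small 0.18 [-0.4314  0.4328  2.0824 -0.      0.6263  1.1394]
nest_small 0.4 [-0.4314  0.1613  1.7934 -0.      1.187   1.1394]
key [-0.6405  0.6912  1.5264 -0.      0.9241 -0.356 ] [-0.3459  0.7124  1.4798 -0.      0.9494 -0.4646]
key [-0.6405  0.5158  1.2617 -0.      1.3642 -0.356 ] [-0.3459  0.5436  1.2133 -0.      1.3847 -0.4646]
plate edge [[0.4969 0.2241 0.03  ]
 [0.4941 0.0365 0.03  ]]
down hit=False t 2.8 [ 0.4333 -0.2995  0.1827] gap 0.999 F [ 0.4448 -1.3862  0.1718]
gripped t 3.2 [ 0.4332 -0.299   0.1835] gap 0.687 F [-1.6793  2.541   8.1201]
lifted t 4.4 [ 0.4326 -0.2989  0.3985] gap 0.686 F [ 0.1474  0.8904 -5.7638]
```

Gripped: the gap corresponds to about 60 mm, and the force change shows a weight of about 0.6 kg. Now placing it, then the medium weight.

```bash
python3 - <<'E'
from h import *
A=-np.pi/2
place(POS['nest_large'],.009)
for n in('top','side'): cv2.imwrite(f'pics/{n}2.png',optics.snapshot(n)[:,:,::-1])
arm.move_linear([.43,.0852,HI],rate=.3)
arm.move_linear([.43,-.26,HI],rate=.35)
s=pick(POS['weight_medium'],.008,R(A))
t=cv2.imread('pics/top2.png');s=cv2.imread('pics/side2.png')
cv2.imwrite('pics/c2.png',np.hstack([cv2.resize(t[200:275,180:300],(600,375)),cv2.resize(s[150:250,180:233],(199,375))]))
E
```

```text
over t 5.9 [0.4362 0.0845 0.3999] gap 0.684 F [ 0.3145  0.0457 -5.0469]
set hit=True t 7.5 [0.4365 0.0853 0.1866] gap 0.685 F [-0.6626  0.4325  5.3247]
clear t 8.6 [0.4359 0.0851 0.2993] gap 0.998 F [ 0.1986  0.5536 -1.1745]
down hit=False t 12.2 [ 0.5584 -0.26    0.1823] gap 0.998 F [ 1.0686 -0.0893  0.0673]
gripped t 12.7 [ 0.5584 -0.2597  0.1822] gap 0.525 F [-1.0526  0.5187  5.4604]
lifted t 13.9 [ 0.5578 -0.2596  0.3984] gap 0.522 F [ 0.1404 -0.1835 -3.7087]
```

View pics/c2.png

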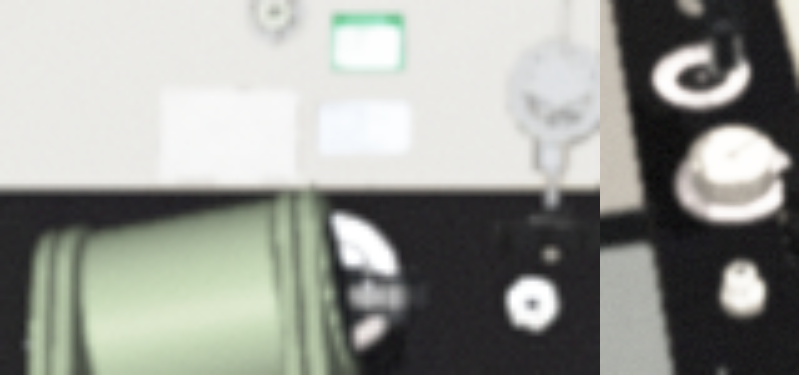

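The side view at about (215,198) shows the large weight standing flat inside its nest. It touched down 3–4 mm above bench level, which matches the 3 mm floor. On to the medium and small weights.

```bash
python3 - <<'E'
from h import *
A=-np.pi/2
place(POS['nest_medium'],.008,via=[(.43,-.26)])
pick(POS['weight_small'],.011,R(A))
place(POS['nest_small'],.011)
arm.move_to([.45,-.40,HI],R(np.radians(-16.3)))
for n in('top','side'): cv2.imwrite(f'pics/{n}3.png',optics.snapshot(n)[:,:,::-1])
T=cv2.imread('pics/top3.png');S=cv2.imread('pics/side3.png')
cv2.imwrite('pics/c3.png',np.hstack([cv2.resize(T[200:275,155:355],(560,210)),cv2.resize(S[140:290,180:260],(240,450))[:210]]) if 0 else cv2.resize(T[160:275,155:425],(798,340)))
cv2.imwrite('pics/d3.png',cv2.resize(S[140:360,180:350],(463,600)))
E
```

```text
over t 16.2 [0.4299 0.2207 0.3999] gap 0.525 F [-0.334  -0.4895 -4.3305]
set hit=True t 17.9 [0.43   0.2214 0.1852] gap 0.520 F [-0.6286 -0.6209  4.613 ]
clear t 19.1 [0.4295 0.2212 0.2992] gap 0.998 F [ 0.3695  0.0516 -0.3617]
down hit=False t 20.7 [0.4397 0.3315 0.1848] gap 1.002 F [ 0.3512  0.2047 -0.8739]
gripped t 21.3 [0.4394 0.3316 0.1847] gap 0.294 F [-0.398  -1.2257  6.1414]
lifted t 22.6 [0.439  0.3314 0.3987] gap 0.298 F [ 0.5281 -0.6719 -1.2766]
over t 24.4 [ 0.4337 -0.1862  0.4   ] gap 0.296 F [ 0.1779 -0.0431 -1.3649]
set hit=True t 26.1 [ 0.4338 -0.187   0.1876] gap 0.291 F [-1.1243  0.1018  4.4169]
clear t 27.4 [ 0.4333 -0.1868  0.2993] gap 1.003 F [-0.5472  0.277  -0.3351]
```

View pics/c3.png

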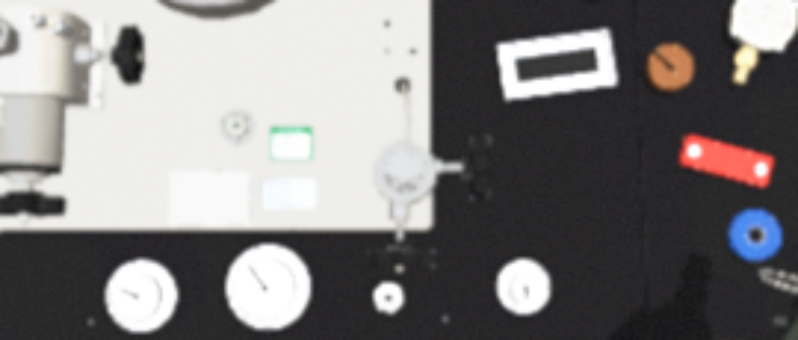

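View pics/d3.png

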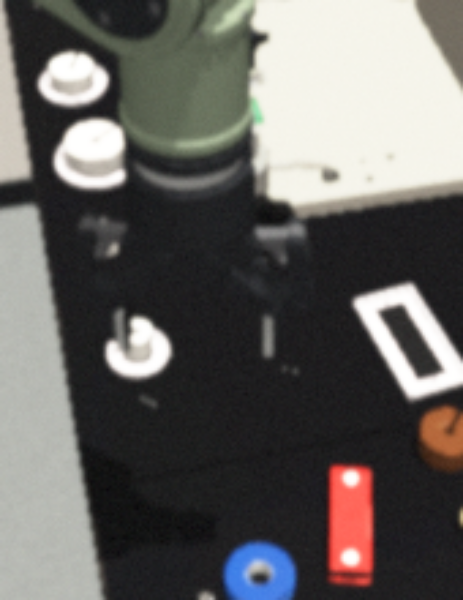

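All three weights stand centred in their nests, at crop (141,296), (268,287) and (523,287), and the adapter and tape haven't moved. Now the key set, with the jaws only partly open because the tape is nearby.

```bash
python3 - <<'E'
from h import *
pick(POS['key_set'],.006,R(np.radians(-16.3)),open_=.6)
place(POS['key_tray'],.006,attitude=R(np.radians(6.8)))
arm.move_to([.2,-.5,HI],R(-1.3))
for n in('top','side'): cv2.imwrite(f'pics/{n}4.png',optics.snapshot(n)[:,:,::-1])
T=cv2.imread('pics/top4.png');S=cv2.imread('pics/side4.png')
cv2.imwrite('pics/c4.png',cv2.resize(T[160:275,155:425],(798,340)))
cv2.imwrite('pics/d4.png',cv2.resize(S[140:360,180:380],(545,600)))
def red(im):
    m=cv2.inRange(cv2.cvtColor(im,cv2.COLOR_BGR2HSV),(0,120,100),(8,255,255)); m[:, :310]=0 if im is T else m[:, :310]; m[:,375:]=0
    m[:160]=0; m[300:]=0
    return max(cv2.findContours(m,cv2.RETR_EXTERNAL,cv2.CHAIN_APPROX_NONE)[0],key=cv2.contourArea)
a,b=red(T),red(S)
ca,cb=[tuple(c.reshape(-1,2).mean(0)) for c in(a,b)]
print(tri(ca,cb)); print(cv2.minAreaRect((onplane('top',a.reshape(-1,2),.018)[:,:2]*1000).astype(np.float32)))
E
```

```text
down hit=False t 31.0 [ 0.5642 -0.4064  0.1805] gap 0.605 F [-0.1009  0.419   0.3336]
gripped t 31.3 [ 0.5643 -0.4063  0.1806] gap 0.302 F [-0.7446  0.4471  6.3357]
lifted t 32.6 [ 0.5638 -0.4059  0.3983] gap 0.306 F [-0.2346 -0.0974 -2.0367]
over t 33.4 [ 0.6725 -0.2312  0.3995] gap 0.308 F [-0.5735  0.107  -1.0413]
set hit=True t 35.1 [ 0.673  -0.2302  0.1837] gap 0.306 F [-0.6272 -0.3965  3.5628]
clear t 36.4 [ 0.6725 -0.2301  0.2988] gap 0.999 F [-0.8814  1.1431 -0.0104]
(array([ 0.6711, -0.2287,  0.0198]), np.float64(1.7470581891602204))
((670.9760131835938, -227.81288146972656), (26.786699295043945, 88.2616958618164), 7.177759170532227)
```

View pics/c4.png

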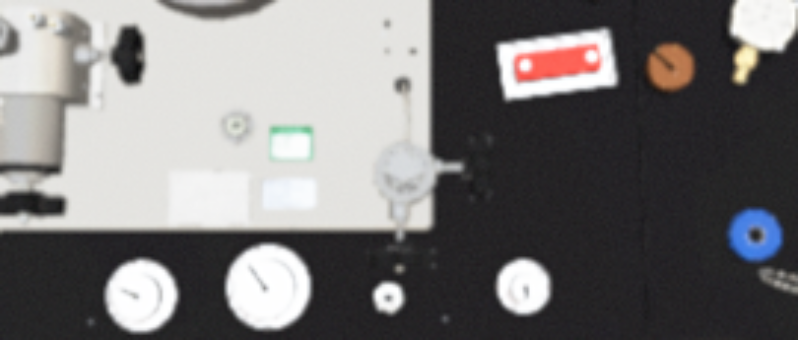

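View pics/d4.png

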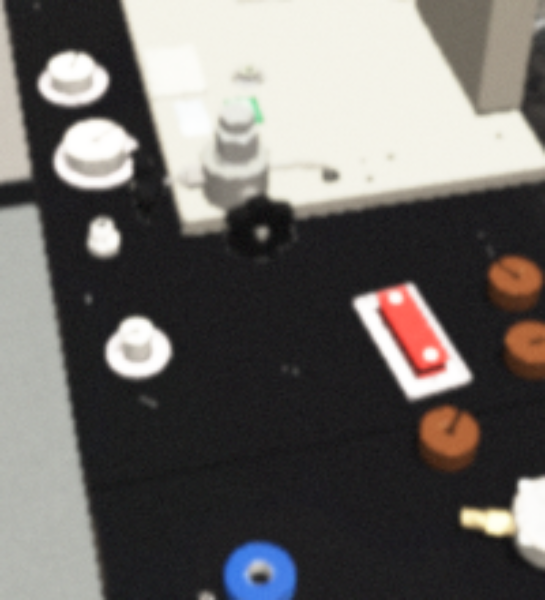

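Both views show everything in place: the key lies flat in the tray, yaw 7.2° against the tray's 6.8° and centred within about 2 mm. The weights are upright and centred, and the tape and adapter are where they were.

```bash
python3 -c "
from h import *
st('end'); print(arm.job_done())"
```

```text
end t 38.5 [ 0.2008 -0.4999  0.3997] gap 1.001 F [ 0.3373  1.2608 -0.6239]
the job is handed in; nothing more can be done
None
```

The job is done and handed in at 38.5 s of the 128 s allowed. I set the large, then medium, then small weight upright in its own nest, and laid the key set in the tray last.

- **Weights:** the last pictures from both cameras show all three standing flat and centred. Touchdown came 2.6–3.6 mm above bench level, which fits the 3 mm nest floors.
- **Key set:** it lies flat, about 2 mm from the tray's centre. Its yaw is 7.2° against 6.8° for the tray.
- **Left alone:** by eye in the pictures, the tape roll, the adapter and the brown look-alikes are where they were.
- **Disagreement:** the height measurements of the weights and places came out about 2–7 mm higher than the text implies. The touchdown contacts fitted the text's heights, so I kept those. No checks failed.

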